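# Take the finished bracket out of the vise

### The arm

A 6-joint arm with a two-finger parallel gripper is mounted at the origin on the work surface. World frame = base frame: x ahead of the robot, y to its left, z up, the work surface at z = 0. Lengths are in m, angles in rad, forces in N, time in s.
With the tool pointing down it reaches from about 0.275 to 0.75 m from the base axis. Payload 10.2 kg.
Tool frame: the origin (TCP) lies at the very end of the fingers, on their centre line; the grasp point (between the pads) lies r.hold_point_z behind it (r.hold_point_z is the distance from the TCP to the grasp point, in m); z points along the fingers, y is the line along which they close (so a half turn about z gives the same grasp; the last joint's range is limited). The gripper opens to 88 mm and grips with 3 to 60 N. Pads are 18 mm wide; open, the fingers measure 123 mm over their backs; the gripper's body (75 mm by 187 mm) begins 45 mm behind the grasp point.
Start: joints at [0.905, 0.313, 1.498, -0, 1.331, -0.223], TCP at [0.225, 0.474, 0.239] pointing down, gripper open.
Joint ranges: [-2.94, 2.94], [-0.97, 2.17], [0.19, 2.56], [-1.23, 4.37], [0.02, 3.11], [-2.88, 2.88]. Speed limits (rad/s): [2.39, 2.39, 3.01, 3.14, 3.14, 3.14].

### API

Orientations are given as a unit quaternion [w, x, y, z].
In Python, from bench import r gives the robot as it stands. The module is installed in compiled form; this text tells all that it offers.
- The arm moves only by the tool jog_arm, never from a script. Its argument "rows" is a list of rows, each an object with "dp": the shift along the tool's x, y, z in units of 20 mm (1.0 is 20 mm), a list of three; "rot": the turn, a rotation vector about the tool's x, y, z in units of 4 degrees (1.0 is 4 degrees), a list of three. In form: [{"dp": [dx, dy, dz], "rot": [ax, ay, az]}, ...]. A call has 1 to 10 rows; each row shifts and turns the commanded pose from where the row before left it, along the tool's axes as they then stand; what a row does not reach is not made up. A row lasts 1/10 s, in which the tool goes at most 50 mm and 8.59 degrees, less where a joint would pass 70% of its speed; a pose out of reach is approached as far as the arm can. A call with a number of a shift or a turn outside -1 to 1 is refused whole. A call with a gripper value outside its range is refused whole. "grip" is the closure, from -1 (fully open) to 1 (shut), set as the call begins (left out, the last holds). The fingers move at their own pace and stop on an object; "newtons" is the grip in N (left out, the last holds). Time passes only in rows, so rows that do not move let the fingers close. It gives the time, the measured TCP pose, the force, the opening and the grip force at its end, in the units of the state.
- r.observe(): the state, without advancing time (a new reading comes with each control period).
- r.read_camera(name): name is "scene" or "top" or "wrist"; returns (picture, depth): 384x512x3 uint8, red, green, blue; 384x512 float32, m along the optical axis (not along the pixel's ray), 0 where there is no reading.
- r.get_calibration(name): a dict with "mtx" (3x3 intrinsics, pixels), "world_to_cam" (4x4, takes a point from world to camera coordinates). Camera axes: x right, y down, z forward; pixel columns grow to the right and rows downward; lengths in m; the calibration is good to about 2 mm. The wrist camera is an equidistant fisheye: a pixel r from the principal point sees the ray r / f radians off the axis. A picture is of the moment at which its call begins: read the wrist's pose just before it. get_calibration takes no time and is no camera call; for the wrist camera it gives the pose at the moment of the call.
- r.hand_in(): hands the job in; it is judged then, once.
The state is a dict: "time": time; "joints": joint angles; "dq": joint speeds; "tau": joint torques, N m; "tool_pos": TCP position; "orientation": TCP orientation; "contact_force": force on the tool from outside, world axes, zero at the start; "ft_torque": the same for the moment, N m; "grip_width": opening from 0.0 (shut) to 1.0 (fully open); "grasp_force": force on a finger pad.
Only numpy, scipy, OpenCV 4.12 (cv2) and the standard library are available. Lean on these libraries where they do the work, as an engineer would, in place of code of your own. Each camera call takes 0.05 s, during which the arm holds its last target. There are 200 camera calls.

### The job

First swing the work lamp aside so that its head is no longer anywhere over the vise, then pull the vise's sliding jaw fully open by its upright handle and lift out the finished bracket. Set it down gently in the tray that holds the other bracket like it, beside that one and standing on its foot on the tray floor. Leave the jaw open and the lamp aside, and do not shift anything else on the bench.

Things in the scene. Friction and masses are not known exactly. Their poses are not given: they have to be found in the camera images.
- vise: dark steel bench vise, bolted down. Origin: bench level under the fixed jaw's clamping face; +x from sliding to fixed jaw. Base 75 mm wide, x -140 to +60, bed top at 50 mm. Fixed jaw x 0 to +50; sliding jaw, closed, x -75 to -11; both 100 mm wide, tops at 95 mm. The sliding jaw overhangs the bracket's foot (lip underside at 66 mm), so the bracket lifts straight up only once it is open
- jaw (a joint): opening of the sliding jaw in m: 0 clamped, 0.06 fully open at its stop; it slides along the vise's -x with about 5 N of friction and stays
- jaw_handle (a point): grip point of the upright round steel handle on top of the sliding jaw: rod 16 mm in diameter with a 21 mm ball at the top; the handle stands from 95 to 170 mm above the bench, this point is at 145 mm
- vise_gap (a point): point on the vise, level with the jaw tops (95 mm) where the bracket's web is clamped: midway along the jaws' width, 5 mm in front of the fixed jaw's face
- bracket: the finished part, clamped in the vise: steel angle bracket, 85 mm tall, 0.45 kg: foot 50 (x) by 60 (y) by 10 mm, upright web 10 mm thick (x +15 to +25 mm) and 46 mm wide, top rounded, with a drilled eye. Origin: centre of the foot's underside; z up when standing. It stands on the vise bed (underside at 50 mm), its web's back (+x) against the fixed jaw; the top 40 mm of the web is above the jaws
- lamp_arm (a joint): swing of the lamp arm about its upright post in rad: at 0 it points along the lamp stand's -x, it grows anticlockwise seen from above, -1.9 to 1.9; stiff (about 3 N at the head) and stays where left
- lamp_knob (a point): grip point of the black upright knob on the lamp head: 18 mm in diameter, from 262 to 310 mm above the bench, this point on its axis at 295 mm. Below it is the round grey shade, 100 mm across, underside 200 mm above the bench
- lamp_hinge (a point): hinge of the lamp arm, on top of the post (20 mm thick, heavy round foot 84 mm across) at 250 mm height; knob axis 155 mm from it
- tray: grey steel tray for finished parts, fixed to the bench, 200 (x) by 150 (y) by 40 mm high, walls and floor 5 mm. It holds one finished bracket in its +x half; the -x half is free. Origin: centre of its underside
- done_bracket: the earlier bracket in the finished-parts tray, the same shape: steel angle bracket, 85 mm tall, 0.45 kg: foot 50 (x) by 60 (y) by 10 mm, upright web 10 mm thick (x +15 to +25 mm) and 46 mm wide, top rounded, with a drilled eye. Origin: centre of the foot's underside; z up when standing
- offcut_tray: the equal tray for offcuts, with a bar and an angle piece in it; sized and placed like the other, across from it, on the far side of the vise
- offcut_bar: loose square steel bar 110 by 22 by 22 mm lying in the offcut tray; origin under its centre
- offcut_angle: loose piece of dark steel angle 90 by 40 mm, 40 mm high, lying in the offcut tray; origin under its centre
- screwdriver: screwdriver lying behind the trays, about 200 mm long
- brush: brush lying behind the trays, about 200 mm long
- oil_bottle: grey oil bottle, 56 mm across and 150 mm high, standing beside the vise; origin under its centre
- tin: open steel tin, 70 mm across and 100 mm high, standing beside the vise; origin under its centre
Mind the look-alikes: they are no part of the job. Leave any green look-alike of the bracket alone.

How it is judged:
By the outcome, as a careful person would: the job done as asked, in the order asked, and still so for the second after the job is handed in, with the robot touching nothing.
It also fails if it takes over 67 s, if anything falls off the work surface, if the arm or the gripper's body presses on something with over 40 N, if the wrist force passes 120 N, or if a joint passes its speed limit or range.

## Working session

There is one attempt and no reset: what is moved stays moved. The work goes in short steps, Python scripts to look and compute and a tool call to move; the robot and the scene stay as the last step left them, time stands still between calls to the robot, and variables do not carry over. Pictures are saved under pics/ and viewed, at most 10 in all, crops included, and the job is handed in when it is done.

Besides the shell and the picture viewer there is one more tool, called after "Emit:" as name([rows], argument=value, ...), one row to a line, values as JSON. jog_arm: Moves the arm, as the interface text tells. Shifts and turns lie within -1 to 1; 1 stands for 20 mm of shift or 4 degrees of turn. Its arguments: {"type":"object","properties":{"rows":{"type":"array","items":{"type":"object","properties":{"dp":{"type":"array","items":{"type":"number","minimum":-1,"maximum":1}},"rot":{"type":"array","items":{"type":"number","minimum":-1,"maximum":1}}}}},"grip":{"type":"number"},"newtons":{"type":"number"}},"required":["rows"]}

```bash
mkdir -p pics; cat > h.py <<'E'
from bench import r
import numpy as np, cv2
from scipy.spatial.transform import Rotation as R
def cloud(name):
    c=r.get_calibration(name); im,d=r.read_camera(name)
    K=np.array(c["mtx"]);T=np.linalg.inv(np.array(c["world_to_cam"]))
    v,u=np.mgrid[:384,:512]
    P=np.stack([(u-K[0,2])/K[0,0]*d,(v-K[1,2])/K[1,1]*d,d],-1)@T[:3,:3].T+T[:3,3]
    P[d==0]=np.nan
    return im,d,P
E
python3 - <<'E'
from h import *
o=r.observe();print(o,r.hold_point_z)
for n in("top","scene"):
    im,d,P=cloud(n);np.savez("pics/%s.npz"%n,im=im,P=P)
    cv2.imwrite("pics/%s0.png"%n,cv2.resize(im[:,:,::-1],(768,576)))
    print(n,(d>0).mean(),np.linalg.inv(r.get_calibration(n)["world_to_cam"])[:3])
E
```

```text
{'time': 0.0, 'joints': array([ 9.04612744e-01,  3.13423276e-01,  1.49840042e+00, -2.09074087e-05,
        1.33100946e+00, -2.23370122e-01]), 'dq': array([-0.00144356,  0.00048856,  0.00015748, -0.00041419, -0.00103994,
       -0.00118053]), 'tau': array([ 5.63129979e-04, -4.02222562e+01, -2.52261221e+01,  6.94152410e-02,
        3.54143442e-02, -1.24773715e-04]), 'tool_pos': array([0.22480414, 0.47417073, 0.23818855]), 'orientation': array([-2.57701460e-04,  2.19599761e-01,  9.75589853e-01, -5.64272540e-04]), 'contact_force': array([-0.13132263,  0.45299739,  0.81925558]), 'ft_torque': array([-0.01987578, -0.00689983,  0.0343731 ]), 'grasp_force': 0.0, 'grip_width': 1.0018862203452001} 0.0187
top 0.9959208170572916 [[-0.02893915 -0.99357709  0.10939421  0.46771512]
 [-0.99931642  0.03127641  0.01970993 -0.00483959]
 [-0.02300479 -0.10874904 -0.99380301  1.13759026]]
scene 0.9959716796875 [[ 0.53425947  0.51661007 -0.66908957  1.2211554 ]
 [ 0.84503488 -0.30582179  0.4386218  -0.43393107]
 [ 0.02197427 -0.79974188 -0.59994172  0.76761102]]
```

View pics/top0.png

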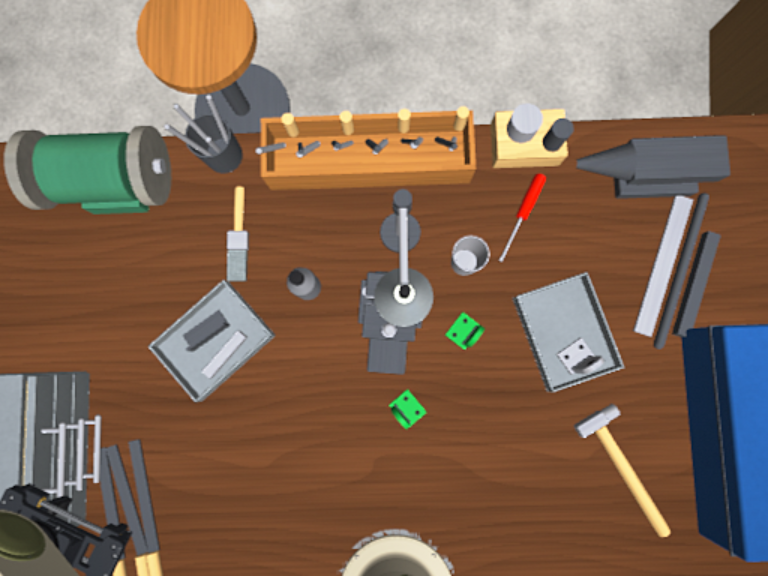

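View pics/scene0.png

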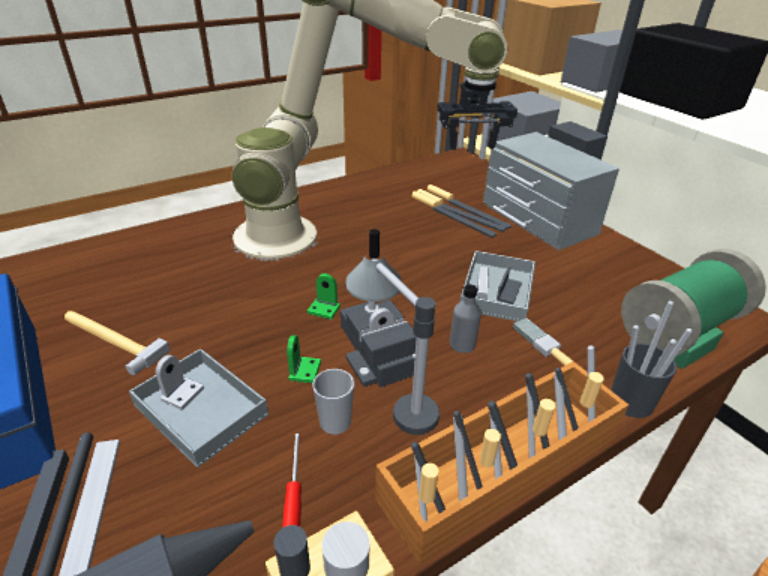

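The top view (768 scale) shows the lamp knob at (404,292), hinge at (403,198), vise handle ball at (389,330), tray with the done bracket at (570,332) and offcut tray at (212,342). The green look-alikes are at (465,330) and (408,409). The oil bottle is at (303,283), the tin at (468,255). The scene view shows the clamped grey bracket's eye at (379,318) in the vise under the lamp, and the done bracket at (172,380).

Could be taken for the bracket: green (465,330), green (408,409), and the grey one in the tray (580,355). The clamped grey one under the lamp is the right one.

```bash
cat > m.py <<'E'
from h import *
t=np.load("pics/top.npz");s=np.load("pics/scene.npz")
P=t["P"];im=t["im"];Q=s["P"];si=s["im"]
def at(P,u,v): return P[int(v/1.5),int(u/1.5)].round(3)
for n,u,v in [("knob",404,292),("hinge",403,198),("ball",389,330),("tin",468,240),("bottle",297,275),("green1",460,325),("green2",405,405),("fixedjaw",372,292),("slidjaw",372,326),("bed",388,360)]: print(n,at(P,u,v))
for n,u,v in [("knob",374,234),("hinge",424,305),("ballS",374,308),("eye",379,312)]: print("S",n,at(Q,u,v))
A=np.concatenate([P.reshape(-1,3),Q.reshape(-1,3)])
C=np.concatenate([im.reshape(-1,3),si.reshape(-1,3)]).astype(int)
def box(x0,x1,y0,y1,z0,z1,X=A): return X[(X[:,0]>x0)&(X[:,0]<x1)&(X[:,1]>y0)&(X[:,1]<y1)&(X[:,2]>z0)&(X[:,2]<z1)]
def rect(n,p):
    if len(p)<5: print(n,len(p));return
    c,wh,a=cv2.minAreaRect((p[:,:2]*1000).astype(np.float32));print(n,len(p),np.round(c,1),np.round(wh,1),round(a,1),"zmed",p[:,2].mean().round(4))
kx,ky=at(P,404,292)[:2]
rect("knobpts S",box(kx-.04,kx+.04,ky-.04,ky+.04,.27,.3,Q.reshape(-1,3)))
rect("knobtop T",box(kx-.04,kx+.04,ky-.04,ky+.04,.3,.32,P.reshape(-1,3)))
hx,hy=at(P,403,198)[:2]
rect("post S",box(hx-.05,hx+.05,hy-.05,hy+.05,.03,.22,Q.reshape(-1,3)))
rect("lampfoot",box(hx-.1,hx+.05,hy-.07,hy+.07,.008,.03))
bx,by=at(P,389,330)[:2]
rect("handle S",box(bx-.03,bx+.03,by-.03,by+.03,.105,.15,Q.reshape(-1,3)))
rect("ball T",box(bx-.03,bx+.03,by-.03,by+.03,.155,.18,P.reshape(-1,3)))
rect("jawtops",box(bx-.08,bx+.16,by-.09,by+.09,.09,.1))
rect("bed+",box(bx-.15,bx+.16,by-.09,by+.09,.045,.055))
rect("web",box(bx+.02,bx+.1,by-.06,by+.06,.102,.14))
w=box(bx+.02,bx+.1,by-.06,by+.06,.102,.14); print(w[:,2].max() if len(w) else 0)
tc=at(P,560,310)[:2];print("trayfloor",at(P,560,310))
rect("trayrim",box(tc[0]-.16,tc[0]+.13,tc[1]-.14,tc[1]+.14,.033,.042))
d=at(P,580,352);print(d)
rect("traywhole",box(tc[0]-.16,tc[0]+.13,tc[1]-.14,tc[1]+.14,.003,.042))
w=box(d[0]-.08,d[0]+.06,d[1]-.07,d[1]+.07,.05,.1);rect("doneweb",w);print(w[:,2].max())
rect("doneoot",box(d[0]-.05,d[0]+.05,d[1]-.05,d[1]+.05,.011,.019))
oc=at(P,212,342)[:2]
rect("offrim",box(oc[0]-.14,oc[0]+.14,oc[1]-.14,oc[1]+.14,.033,.042))
g=(C[:,1]>150)&(C[:,0]<80)&(C[:,2]<120);G=A[g]
for n,u,v in(("g1",460,325),("g2",405,405)):
    q=at(P,u,v);rect(n,box(q[0]-.06,q[0]+.06,q[1]-.06,q[1]+.06,.002,.12,G))
for n,u,v in(("tin",468,255),("bottle",303,283)):
    q=at(P,u,v);rect(n,box(q[0]-.06,q[0]+.06,q[1]-.06,q[1]+.06,.03,.16))
E
python3 m.py
python3 - <<'E'
from h import *
s=np.load("pics/scene.npz")["im"]
cv2.imwrite("pics/c1.png",cv2.resize(s[145:275,190:320,::-1],(600,600),interpolation=cv2.INTER_CUBIC))
E
```

```text
knob [ 0.56  -0.027  0.31 ]
hinge [ 0.717 -0.031  0.265]
ball [ 0.508 -0.002  0.169]
tin [ 0.681 -0.161  0.082]
bottle [0.615 0.161 0.15 ]
green1 [ 0.523 -0.145  0.01 ]
green2 [ 0.364 -0.03   0.01 ]
fixedjaw [0.586 0.027 0.097]
slidjaw [0.521 0.029 0.093]
bed [0.455 0.003 0.052]
S knob [ 0.571 -0.034  0.311]
S hinge [ 0.721 -0.037  0.266]
S ballS [ 0.52  -0.     0.106]
S eye [ 0.568 -0.02   0.137]
knobpts S 70 [567.8 -31.2] [15.5  9. ] 59.6 zmed 0.285
knobtop T 49 [561.8 -29. ] [13.6 16.1] 87.6 zmed 0.31
post S 436 [724.4 -35.8] [31.5 17.7] 54.7 zmed 0.1332
lampfoot 1094 [691.3 -28. ] [ 83.2 138. ] 81.5 zmed 0.0187
handle S 27 [518.3  -4.2] [15.2 14.4] 62.0 zmed 0.1138
ball T 47 [511.3  -2. ] [18.5 18.5] 43.3 zmed 0.1676
jawtops 1321 [558.3  -6.4] [101.5 128.4] 84.0 zmed 0.0958
bed+ 764 [495.9   2.1] [ 80.1 272. ] 84.0 zmed 0.0503
web 159 [564.9 -12.3] [45.5 13.3] 83.4 zmed 0.1204
0.13836026091678522
trayfloor [ 0.548 -0.352  0.004]
trayrim 988 [ 502.1 -357.6] [203.  151.7] 17.2 zmed 0.0385
[ 0.462 -0.382  0.015]
traywhole 8451 [ 533.1 -352. ] [279.9 289.8] 90.0 zmed 0.0128
doneweb 319 [ 436.5 -385.9] [14.6 48. ] 31.7 zmed 0.0741
0.09317979544500044
doneoot 572 [ 453.  -393.6] [ 82.1 102.1] 19.0 zmed 0.0157
offrim 681 [504.1 355.9] [151.1 206.3] 40.8 zmed 0.0384
g1 485 [ 510.3 -153.2] [49.5 61.2] 52.4 zmed 0.0215
g2 414 [357.6 -34.1] [59.3 51.7] 39.8 zmed 0.0194
tin 1156 [ 652.3 -161.7] [69.6 69.5] 31.4 zmed 0.0737
bottle 915 [611.2 161.1] [52.1 57.1] 88.7 zmed 0.096
```

View pics/c1.png

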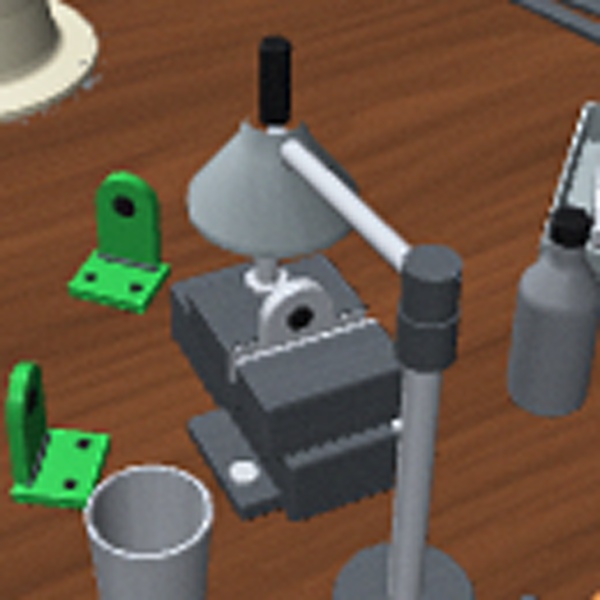

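The crop confirms the grey web with the eye at crop pixel (297,310), clamped between the dark jaws under the shade; the green ones stand off to the left. Measured points agree with the given sizes: knob (0.562,-0.029), hinge about (0.718,-0.032), 155 mm apart; jaw tops 101×128 mm; tray 203×152 mm. The first move goes to above the knob.

Emit:
jog_arm([
  {"dp": [-1,-0.6,-0.55]},
  {"dp": [-1,-0.6,-0.55]},
  {"dp": [-1,-0.6,-0.55]},
  {"dp": [-1,-0.6,-0.55]},
  {"dp": [-1,-0.6,-0.55]},
  {"dp": [-1,-0.6,-0.55]},
  {"dp": [-1,-0.6,-0.55]},
  {"dp": [-1,-0.6,-0.55]},
  {"dp": [-1,-0.6,-0.55]},
  {"dp": [-1,-0.6,-0.55]},
], grip=-1, newtons=25)

```text
schema error: expected keys dp, rot
```

Emit:
jog_arm([
  {"dp": [-1,-0.6,0]},
  {"dp": [-1,-0.6,0]},
  {"dp": [-1,-0.6,0]},
  {"dp": [-1,-0.6,0]},
  {"dp": [-1,-0.6,0]},
  {"dp": [-1,-0.6,0]},
  {"dp": [-1,-0.6,0]},
  {"dp": [-1,-0.6,0]},
  {"dp": [-1,-0.6,0]},
  {"dp": [-1,-0.6,0]},
])

```text
schema error: expected keys dp, rot
```

Emit:
jog_arm([
  {"dp": [-1,-0.6,0]},
  {"dp": [-1,-0.6,0]},
  {"dp": [-1,-0.6,0]},
  {"dp": [-1,-0.6,0]},
  {"dp": [-1,-0.6,0]},
  {"dp": [-1,-0.5,0]},
  {"dp": [0,0,0]},
  {"dp": [0,0,0]},
])

```text
schema error: expected keys dp, rot
```

Emit:
jog_arm([
  {"dp": [-1,-0.6,-0.55],"rot": [0,0,0]},
  {"dp": [-1,-0.6,-0.55],"rot": [0,0,0]},
  {"dp": [-1,-0.6,-0.55],"rot": [0,0,0]},
  {"dp": [-1,-0.6,-0.55],"rot": [0,0,0]},
  {"dp": [-1,-0.6,-0.55],"rot": [0,0,0]},
  {"dp": [-1,-0.6,-0.55],"rot": [0,0,0]},
  {"dp": [-1,-0.6,-0.55],"rot": [0,0,0]},
  {"dp": [-1,-0.6,-0.55],"rot": [0,0,0]},
  {"dp": [-1,-0.6,-0.55],"rot": [0,0,0]},
  {"dp": [-1,-0.6,-0.55],"rot": [0,0,0]},
], grip=-1, newtons=25)

```text
time: 1.1
tool_pos: [0.3546, 0.2794, 0.3489]
orientation: [-0.0, 0.22, 0.976, -0.0]
contact_force: [1.3, 0.4, 0.6]
grip_width: 0.999
grasp_force: 0.0
```

Emit:
jog_arm([
  {"dp": [-1,-0.6,0],"rot": [0,0,0]},
  {"dp": [-1,-0.6,0],"rot": [0,0,0]},
  {"dp": [-1,-0.6,0],"rot": [0,0,0]},
  {"dp": [-1,-0.6,0],"rot": [0,0,0]},
  {"dp": [-1,-0.6,0],"rot": [0,0,0]},
  {"dp": [-1,-0.6,0],"rot": [0,0,0]},
  {"dp": [-1,-0.6,0],"rot": [0,0,0]},
  {"dp": [-1,-0.6,0],"rot": [0,0,0]},
  {"dp": [-1,-0.6,0],"rot": [0,0,0]},
  {"dp": [-1,-0.6,0],"rot": [0,0,0]},
])

```text
time: 2.1
tool_pos: [0.4839, 0.0853, 0.3484]
orientation: [-0.0, 0.22, 0.976, -0.0]
contact_force: [0.6, 0.1, -0.4]
grip_width: 1.001
grasp_force: 0.0
```

Emit:
jog_arm([
  {"dp": [-1,-0.6,0],"rot": [0,0,0]},
  {"dp": [-1,-0.6,0],"rot": [0,0,0]},
  {"dp": [-1,-0.6,0],"rot": [0,0,0]},
  {"dp": [-1,-0.6,0],"rot": [0,0,0]},
  {"dp": [-1,-0.6,0],"rot": [0,0,0]},
  {"dp": [-1,-0.5,0],"rot": [0,0,0]},
  {"dp": [0,0,0],"rot": [0,0,0]},
  {"dp": [0,0,0],"rot": [0,0,0]},
])

```text
time: 2.9
tool_pos: [0.5618, -0.0284, 0.3482]
orientation: [-0.001, 0.22, 0.976, 0.0]
contact_force: [0.3, 0.1, -0.2]
grip_width: 1.004
grasp_force: 0.0
```

Emit:
jog_arm([
  {"dp": [0,0,1],"rot": [0,0,0]},
  {"dp": [0,0,1],"rot": [0,0,0]},
  {"dp": [0,0,0.8],"rot": [0,0,0]},
  {"dp": [0,0,0.5],"rot": [0,0,0]},
  {"dp": [0,0,0.2],"rot": [0,0,0]},
  {"dp": [0,0,0],"rot": [0,0,0]},
])

```text
time: 3.5
tool_pos: [0.5619, -0.0282, 0.2789]
orientation: [0.0, 0.219, 0.976, 0.0]
contact_force: [-0.4, -1.1, 0.7]
grip_width: 1.0
grasp_force: 0.0
```

Emit:
jog_arm([
  {"dp": [0,0,0],"rot": [0,0,0]},
  {"dp": [0,0,0],"rot": [0,0,0]},
  {"dp": [0,0,0],"rot": [0,0,0]},
  {"dp": [0,0,0],"rot": [0,0,0]},
  {"dp": [0,0,0],"rot": [0,0,0]},
  {"dp": [0,0,0],"rot": [0,0,0]},
  {"dp": [0,0,0],"rot": [0,0,0]},
  {"dp": [0,0,0],"rot": [0,0,0]},
], grip=1, newtons=25)

```text
time: 4.3
tool_pos: [0.562, -0.0285, 0.2787]
orientation: [-0.0, 0.22, 0.976, -0.0]
contact_force: [0.1, -0.5, -0.5]
grip_width: 0.298
grasp_force: 0.0
```

```bash
python3 - <<'E'
import numpy as np
h=np.array([.718,-.032]);s=np.array([.562,-.0285]);v=s-h
X=np.array([-.9036,.4285]);Y=np.array([.4285,.9036]);p=s
for i in range(1,15):
    a=-np.radians(6*i);q=h+np.array([v[0]*np.cos(a)-v[1]*np.sin(a),v[0]*np.sin(a)+v[1]*np.cos(a)])
    print(i,q.round(4),(np.array([X@(q-p),Y@(q-p)])/.02).round(2));p=q
E
```

```text
1 [ 0.5632 -0.0122] [0.29 0.76]
2 [0.5661 0.0039] [0.21 0.79]
3 [0.5707 0.0195] [0.13 0.81]
4 [0.5769 0.0346] [0.04 0.82]
5 [0.5847 0.049 ] [-0.04  0.82]
6 [0.5939 0.0625] [-0.13  0.81]
7 [0.6044 0.075 ] [-0.21  0.79]
8 [0.6162 0.0863] [-0.29  0.76]
9 [0.6291 0.0963] [-0.37  0.73]
10 [0.643  0.1048] [-0.44  0.69]
11 [0.6577 0.1119] [-0.51  0.64]
12 [0.6731 0.1174] [-0.58  0.58]
13 [0.689  0.1213] [-0.63  0.51]
14 [0.7052 0.1235] [-0.68  0.45]
```

Emit:
jog_arm([
  {"dp": [0,0,0],"rot": [0,0,0]},
  {"dp": [0,0,0],"rot": [0,0,0]},
  {"dp": [0,0,0],"rot": [0,0,0]},
])

```text
time: 4.6
tool_pos: [0.5621, -0.0285, 0.2787]
orientation: [0.0, 0.22, 0.976, 0.0]
contact_force: [1.4, 0.3, -0.3]
grip_width: 0.198
grasp_force: 25.0
```

Emit:
jog_arm([
  {"dp": [0.29,0.76,0],"rot": [0,0,0]},
  {"dp": [0.21,0.79,0],"rot": [0,0,0]},
  {"dp": [0.13,0.81,0],"rot": [0,0,0]},
  {"dp": [0.04,0.82,0],"rot": [0,0,0]},
])

```text
time: 5.0
tool_pos: [0.5757, 0.0345, 0.2785]
orientation: [-0.002, 0.22, 0.975, -0.001]
contact_force: [-8.6, -4.3, 0.2]
grip_width: 0.196
grasp_force: 25.0
```

Emit:
jog_arm([
  {"dp": [-0.04,0.82,0],"rot": [0,0,0]},
  {"dp": [-0.13,0.81,0],"rot": [0,0,0]},
  {"dp": [-0.21,0.79,0],"rot": [0,0,0]},
  {"dp": [-0.29,0.76,0],"rot": [0,0,0]},
])

```text
time: 5.4
tool_pos: [0.6156, 0.0864, 0.2783]
orientation: [-0.002, 0.22, 0.975, -0.001]
contact_force: [-6.1, -4.6, 1.5]
grip_width: 0.195
grasp_force: 25.0
```

Emit:
jog_arm([
  {"dp": [-0.37,0.73,0],"rot": [0,0,0]},
  {"dp": [-0.44,0.69,0],"rot": [0,0,0]},
  {"dp": [-0.51,0.64,0],"rot": [0,0,0]},
  {"dp": [-0.58,0.58,0],"rot": [0,0,0]},
  {"dp": [-0.32,0.25,0],"rot": [0,0,0]},
  {"dp": [0,0,0],"rot": [0,0,0]},
])

```text
time: 6.0
tool_pos: [0.6818, 0.12, 0.2781]
orientation: [-0.0, 0.22, 0.976, 0.0]
contact_force: [0.6, 2.3, -1.9]
grip_width: 0.199
grasp_force: 25.0
```

Emit:
jog_arm([
  {"dp": [0,0,0],"rot": [0,0,0]},
  {"dp": [0,0,0],"rot": [0,0,0]},
  {"dp": [0,0,0],"rot": [0,0,0]},
  {"dp": [0,0,0],"rot": [0,0,0]},
  {"dp": [0,0,0],"rot": [0,0,0]},
], grip=-1)

```text
time: 6.5
tool_pos: [0.6813, 0.1195, 0.2789]
orientation: [0.0, 0.22, 0.976, 0.0]
contact_force: [-0.0, -0.2, 0.1]
grip_width: 0.624
grasp_force: 0.0
```

Emit:
jog_arm([
  {"dp": [0,0,-1],"rot": [0,0,0]},
  {"dp": [0,0,-1],"rot": [0,0,0]},
  {"dp": [0,0,-1],"rot": [0,0,0]},
  {"dp": [0,0,-0.6],"rot": [0,0,0]},
  {"dp": [0,0,0],"rot": [0,0,0]},
])

```text
time: 7.0
tool_pos: [0.6816, 0.1196, 0.3525]
orientation: [0.002, 0.22, 0.976, 0.0]
contact_force: [-0.1, 0.3, 0.0]
grip_width: 0.996
grasp_force: 0.0
```

```bash
cat > m2.py <<'E'
from h import *
import sys
tag=sys.argv[1];bx,by=float(sys.argv[2]),float(sys.argv[3])
im,d,P=cloud("top");si,d,Q=cloud("scene")
cv2.imwrite("pics/t%s.png"%tag,cv2.resize(im[150:270,150:350,::-1],(800,480)))
P=P.reshape(-1,3);Q=Q.reshape(-1,3);A=np.r_[P,Q]
def box(x0,x1,y0,y1,z0,z1,X=A): return X[(X[:,0]>x0)&(X[:,0]<x1)&(X[:,1]>y0)&(X[:,1]<y1)&(X[:,2]>z0)&(X[:,2]<z1)]
def rect(n,p):
    if len(p)<5: print(n,len(p));return
    c,wh,a=cv2.minAreaRect((p[:,:2]*1000).astype(np.float32));print(n,len(p),np.round(c,1),np.round(wh,1),round(a,1),"z",p[:,2].mean().round(4),p[:,2].max().round(4))
for n,X in(("T",P),("S",Q)):
    rect("handle "+n,box(bx-.03,bx+.03,by-.03,by+.03,.11,.15,X))
    rect("ball "+n,box(bx-.03,bx+.03,by-.03,by+.03,.155,.18,X))
    rect("jawtops "+n,box(.40,.66,-.08,.08,.091,.099,X))
    rect("web "+n,box(.545,.60,-.055,.04,.104,.145,X))
    rect("webtop "+n,box(.545,.60,-.055,.04,.13,.145,X))
    rect("head "+n,box(.55,.80,.03,.25,.20,.26,X))
E
python3 m2.py 2 .511 -.002
```

```text
handle T 0
ball T 47 [512.6  -3.3] [18.5 18.6] 88.3 z 0.1677 0.1723
jawtops T 1254 [557.4  -7.1] [ 99.8 125.5] 83.8 z 0.0952 0.099
web T 73 [563.  -11.8] [44.6 10. ] 86.1 z 0.1281 0.1381
webtop T 39 [562.9 -13. ] [30.2  8.6] 88.4 z 0.1337 0.1381
head T 162 [674.1  99.6] [137.1  66.7] 89.6 z 0.2295 0.2598
handle S 65 [516.6  -2.7] [16.4  9.9] 75.3 z 0.1297 0.1499
ball S 41 [516.7  -3.9] [20.1 12.7] 60.4 z 0.1654 0.1722
jawtops S 743 [558.3  -7.2] [100.5 126.9] 84.1 z 0.0962 0.099
web S 150 [564.5 -12.7] [44.3 13.9] 85.9 z 0.1213 0.1378
webtop S 39 [564.7 -12.2] [31.2 13.3] 88.6 z 0.1339 0.1378
head S 841 [703.9  95.5] [ 99.  102.5] 41.5 z 0.2305 0.2599
```

View pics/t2.png

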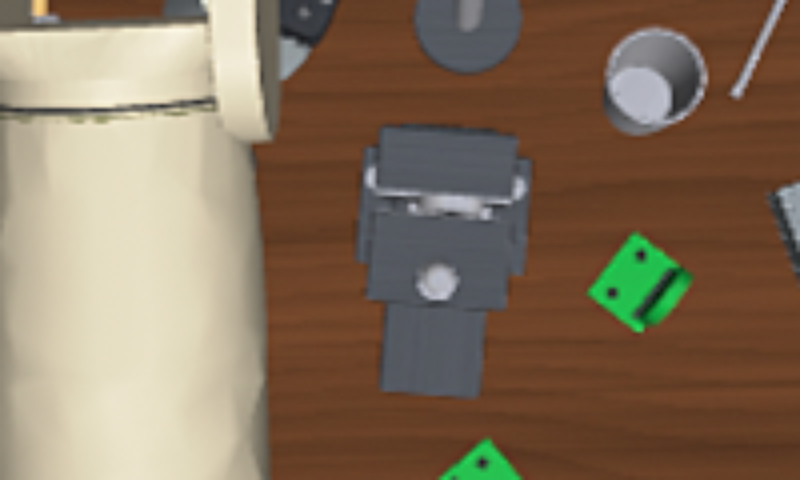

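The vise is now uncovered: handle ball at crop (437,280), grey bracket web at (450,205), lamp head off to the upper left. Handle axis is at about (0.5125,-0.002).

Emit:
jog_arm([
  {"dp": [0.5,-0.91,0],"rot": [0,0,0]},
  {"dp": [0.5,-0.91,0],"rot": [0,0,0]},
  {"dp": [0.5,-0.91,0],"rot": [0,0,0]},
  {"dp": [0.5,-0.91,0],"rot": [0,0,0]},
  {"dp": [0.5,-0.91,0],"rot": [0,0,0]},
  {"dp": [0.5,-0.91,0],"rot": [0,0,0]},
  {"dp": [0.5,-0.91,0],"rot": [0,0,0]},
  {"dp": [0.5,-0.91,0],"rot": [0,0,0]},
  {"dp": [0.5,-0.91,0.5],"rot": [0,0,0]},
  {"dp": [0.52,-0.94,1],"rot": [0,0,0]},
])

```text
time: 8.1
tool_pos: [0.5116, -0.0027, 0.3203]
orientation: [0.001, 0.22, 0.976, -0.0]
contact_force: [0.8, -0.2, -0.1]
grip_width: 1.001
grasp_force: 0.0
```

Emit:
jog_arm([
  {"dp": [0,0,1],"rot": [0,0,0]},
  {"dp": [0,0,1],"rot": [0,0,0]},
  {"dp": [0,0,1],"rot": [0,0,0]},
  {"dp": [0,0,1],"rot": [0,0,0]},
  {"dp": [0,0,1],"rot": [0,0,0]},
  {"dp": [0,0,1],"rot": [0,0,0]},
  {"dp": [0,0,0],"rot": [0,0,0]},
])

```text
time: 8.8
tool_pos: [0.5107, -0.002, 0.1978]
orientation: [-0.003, 0.22, 0.976, 0.0]
contact_force: [0.3, 0.3, 0.5]
grip_width: 0.998
grasp_force: 0.0
```

Emit:
jog_arm([
  {"dp": [0,0,1],"rot": [0,0,0]},
  {"dp": [0,0,1],"rot": [0,0,0]},
  {"dp": [0,0,0.9],"rot": [0,0,0]},
  {"dp": [0,0,0.5],"rot": [0,0,0]},
  {"dp": [0,0,0.1],"rot": [0,0,0]},
  {"dp": [0,0,0],"rot": [0,0,0]},
])

```text
time: 9.4
tool_pos: [0.5126, -0.0024, 0.1313]
orientation: [0.0, 0.22, 0.976, -0.0]
contact_force: [0.5, -0.1, 0.2]
grip_width: 1.0
grasp_force: 0.0
```

Emit:
jog_arm([
  {"dp": [0,0,0],"rot": [0,0,0]},
  {"dp": [0,0,0],"rot": [0,0,0]},
  {"dp": [0,0,0],"rot": [0,0,0]},
  {"dp": [0,0,0],"rot": [0,0,0]},
  {"dp": [0,0,0],"rot": [0,0,0]},
  {"dp": [0,0,0],"rot": [0,0,0]},
  {"dp": [0,0,0],"rot": [0,0,0]},
  {"dp": [0,0,0],"rot": [0,0,0]},
  {"dp": [0,0,0],"rot": [0,0,0]},
  {"dp": [0,0,0],"rot": [0,0,0]},
], grip=1, newtons=40)

```text
time: 10.4
tool_pos: [0.5127, -0.0016, 0.1307]
orientation: [0.0, 0.22, 0.976, 0.001]
contact_force: [3.0, 5.6, -0.3]
grip_width: 0.184
grasp_force: 39.5
```

Emit:
jog_arm([
  {"dp": [0,0,0],"rot": [0,0,0]},
  {"dp": [0,0,0],"rot": [0,0,0]},
])

```text
time: 10.6
tool_pos: [0.5127, -0.0016, 0.1307]
orientation: [0.0, 0.22, 0.976, 0.001]
contact_force: [2.7, 5.1, -0.4]
grip_width: 0.176
grasp_force: 39.5
```

Emit:
jog_arm([
  {"dp": [0.3,-0.1,0],"rot": [0,0,0]},
  {"dp": [0.47,-0.165,0],"rot": [0,0,0]},
  {"dp": [0.47,-0.165,0],"rot": [0,0,0]},
  {"dp": [0.47,-0.165,0],"rot": [0,0,0]},
  {"dp": [0.47,-0.165,0],"rot": [0,0,0]},
  {"dp": [0.35,-0.125,0],"rot": [0,0,0]},
  {"dp": [0.2,-0.07,0],"rot": [0,0,0]},
  {"dp": [0,0,0],"rot": [0,0,0]},
])

```text
time: 11.4
tool_pos: [0.4547, 0.0047, 0.1307]
orientation: [0.0, 0.22, 0.976, 0.001]
contact_force: [1.2, 6.4, -0.0]
grip_width: 0.181
grasp_force: 39.6
```

Emit:
jog_arm([
  {"dp": [0.1,-0.035,0],"rot": [0,0,0]},
  {"dp": [0,0,0],"rot": [0,0,0]},
])

```text
time: 11.6
tool_pos: [0.4531, 0.0049, 0.1307]
orientation: [0.001, 0.22, 0.976, 0.001]
contact_force: [4.0, 7.4, -2.0]
grip_width: 0.183
grasp_force: 39.6
```

Emit:
jog_arm([
  {"dp": [0.06,-0.02,0],"rot": [0,0,0]},
  {"dp": [0.04,-0.015,0],"rot": [0,0,0]},
  {"dp": [0,0,0],"rot": [0,0,0]},
])

```text
time: 11.9
tool_pos: [0.4531, 0.0048, 0.1308]
orientation: [0.003, 0.22, 0.975, 0.001]
contact_force: [17.6, 7.4, -11.6]
grip_width: 0.181
grasp_force: 39.9
```

Emit:
jog_arm([
  {"dp": [-0.08,0.03,0],"rot": [0,0,0]},
  {"dp": [0,0,0],"rot": [0,0,0]},
  {"dp": [0,0,0],"rot": [0,0,0]},
  {"dp": [0,0,0],"rot": [0,0,0]},
  {"dp": [0,0,0],"rot": [0,0,0]},
], grip=-1)

```text
time: 12.4
tool_pos: [0.4523, 0.004, 0.1308]
orientation: [-0.0, 0.22, 0.976, -0.0]
contact_force: [-0.0, -0.9, -0.1]
grip_width: 0.606
grasp_force: 0.0
```

Emit:
jog_arm([
  {"dp": [0,0,-1],"rot": [0,0,0]},
  {"dp": [0,0,-1],"rot": [0,0,0]},
  {"dp": [0,0,-1],"rot": [0,0,0]},
  {"dp": [0,0,-1],"rot": [0,0,0]},
  {"dp": [0,0,-0.5],"rot": [0,0,0]},
  {"dp": [0,0,0],"rot": [0,0,0]},
])

```text
time: 13.0
tool_pos: [0.4527, 0.0039, 0.2215]
orientation: [0.001, 0.22, 0.976, -0.0]
contact_force: [-0.4, 0.2, 0.2]
grip_width: 0.999
grasp_force: 0.0
```

Emit:
jog_arm([
  {"dp": [0,0,0],"rot": [0,0,1]},
  {"dp": [0,0,0],"rot": [0,0,1]},
  {"dp": [0,0,0],"rot": [0,0,1]},
  {"dp": [0,0,0],"rot": [0,0,1]},
  {"dp": [0,0,0],"rot": [0,0,1]},
  {"dp": [0,0,0],"rot": [0,0,1]},
  {"dp": [0,0,0],"rot": [0,0,1]},
  {"dp": [0,0,0],"rot": [0,0,1]},
  {"dp": [0,0,0],"rot": [0,0,1]},
  {"dp": [0,0,0],"rot": [0,0,1]},
])

```text
time: 14.0
tool_pos: [0.452, 0.0041, 0.2195]
orientation: [-0.001, 0.541, 0.841, -0.0]
contact_force: [0.6, -0.6, -0.2]
grip_width: 0.999
grasp_force: 0.0
```

Emit:
jog_arm([
  {"dp": [0,0,0],"rot": [0,0,1]},
  {"dp": [0,0,0],"rot": [0,0,1]},
  {"dp": [0,0,0],"rot": [0,0,1]},
  {"dp": [0,0,0],"rot": [0,0,1]},
  {"dp": [0,0,0],"rot": [0,0,1]},
  {"dp": [0,0,0],"rot": [0,0,1]},
  {"dp": [0,0,0],"rot": [0,0,1]},
  {"dp": [0,0,0],"rot": [0,0,0.6]},
  {"dp": [0,0,0],"rot": [0,0,0]},
])

```text
time: 14.9
tool_pos: [0.452, 0.0041, 0.2196]
orientation: [-0.001, 0.742, 0.67, -0.001]
contact_force: [-0.4, 0.0, -0.0]
grip_width: 1.002
grasp_force: 0.0
```

```bash
cat > go.py <<'E'
from h import *
import sys
o=r.observe();t=np.array(list(map(float,sys.argv[1:4])))
q=o["orientation"];M=R.from_quat([q[1],q[2],q[3],q[0]]).as_matrix()
print("pos",o["tool_pos"].round(4),"yawY",np.degrees(np.arctan2(M[1,1],M[0,1])).round(2),"units",(M.T@(t-o["tool_pos"])/.02).round(2),"t",o["time"],"j6",o["joints"][5].round(2))
E
python3 m2.py 3 .4525 .004; python3 go.py .5635 -.012 .102
```

```text
handle T 0
ball T 0
jawtops T 566 [594.9 -11.2] [99.6 49.3] 83.8 z 0.0953 0.099
web T 25 [565.6 -13.2] [41.5  3.7] 86.8 z 0.1326 0.1377
webtop T 19 [565.7 -11.7] [27.4  3.4] 88.1 z 0.1347 0.1377
head T 1131 [676.9 104.3] [130.   98.4] 74.0 z 0.2311 0.2599
handle S 52 [457.6   1.7] [12.5  6.9] 56.8 z 0.1301 0.1486
ball S 37 [456.3   2.8] [18.  14.8] 59.4 z 0.1651 0.1725
jawtops S 848 [528.5  -3.4] [ 99.9 187. ] 84.1 z 0.0963 0.099
web S 151 [565.8 -12.5] [45.7 14.6] 81.6 z 0.1215 0.1375
webtop S 39 [564.6 -12.5] [31.5 11.5] 84.2 z 0.1342 0.1375
head S 850 [704.5  97.8] [98.4 99.4] 45.1 z 0.2306 0.2599
pos [0.4521 0.0041 0.22  ] yawY -5.7 units [-0.25  5.63  5.89] t 15.0 j6 -0.15
```

Emit:
jog_arm([
  {"dp": [-0.04,0.94,0],"rot": [0,0,0]},
  {"dp": [-0.04,0.94,0],"rot": [0,0,0]},
  {"dp": [-0.04,0.94,0],"rot": [0,0,0]},
  {"dp": [-0.04,0.94,0],"rot": [0,0,0]},
  {"dp": [-0.04,0.94,0],"rot": [0,0,0]},
  {"dp": [-0.04,0.94,0],"rot": [0,0,0]},
  {"dp": [0,0,1],"rot": [0,0,0]},
  {"dp": [0,0,1],"rot": [0,0,0]},
  {"dp": [0,0,1],"rot": [0,0,0]},
  {"dp": [0,0,0],"rot": [0,0,0]},
])

```text
time: 16.0
tool_pos: [0.5628, -0.0118, 0.158]
orientation: [-0.002, 0.742, 0.671, -0.002]
contact_force: [0.4, 1.1, 0.6]
grip_width: 1.003
grasp_force: 0.0
```

```bash
python3 go.py .564 -.012 .102
```

```text
pos [ 0.5628 -0.0118  0.158 ] yawY -5.72 units [-0.01  0.07  2.8 ] t 16.0 j6 -0.13
```

Emit:
jog_arm([
  {"dp": [0,0.07,0.9],"rot": [0,0,0]},
  {"dp": [0,0,0.9],"rot": [0,0,0]},
  {"dp": [0,0,0.6],"rot": [0,0,0]},
  {"dp": [0,0,0.25],"rot": [0,0,0]},
  {"dp": [0,0,0],"rot": [0,0,0]},
  {"dp": [0,0,0],"rot": [0,0,0]},
])

```text
time: 16.6
tool_pos: [0.5659, -0.0123, 0.1086]
orientation: [0.001, 0.742, 0.671, 0.0]
contact_force: [0.4, 0.2, -0.7]
grip_width: 1.002
grasp_force: 0.0
```

Emit:
jog_arm([
  {"dp": [0,0,0],"rot": [0,0,0]},
  {"dp": [0,0,0],"rot": [0,0,0]},
  {"dp": [0,0,0],"rot": [0,0,0]},
  {"dp": [0,0,0],"rot": [0,0,0]},
  {"dp": [0,0,0],"rot": [0,0,0]},
  {"dp": [0,0,0],"rot": [0,0,0]},
  {"dp": [0,0,0],"rot": [0,0,0]},
  {"dp": [0,0,0],"rot": [0,0,0]},
  {"dp": [0,0,0],"rot": [0,0,0]},
  {"dp": [0,0,0],"rot": [0,0,0]},
], grip=1, newtons=35)

```text
time: 17.6
tool_pos: [0.5651, -0.0121, 0.1077]
orientation: [-0.0, 0.742, 0.671, -0.0]
contact_force: [-17.1, 1.1, 8.2]
grip_width: 0.116
grasp_force: 8.8
```

Emit:
jog_arm([
  {"dp": [0,0,0],"rot": [0,0,0]},
  {"dp": [0,0,0],"rot": [0,0,0]},
  {"dp": [0,0,0],"rot": [0,0,0]},
])

```text
time: 17.9
tool_pos: [0.5647, -0.0121, 0.1077]
orientation: [-0.001, 0.742, 0.671, -0.001]
contact_force: [-4.9, -0.7, 4.1]
grip_width: 0.113
grasp_force: 35.0
```

Emit:
jog_arm([
  {"dp": [0,-0.08,0],"rot": [0,0,0]},
  {"dp": [0,0,-0.3],"rot": [0,0,0]},
  {"dp": [0,0,-0.6],"rot": [0,0,0]},
  {"dp": [0,0,-0.7],"rot": [0,0,0]},
  {"dp": [0,0,-0.7],"rot": [0,0,0]},
  {"dp": [0,0,-0.7],"rot": [0,0,0]},
  {"dp": [0,0,-1],"rot": [0,0,0]},
  {"dp": [0,0,-1],"rot": [0,0,0]},
  {"dp": [0,0,-1],"rot": [0,0,0]},
  {"dp": [0,0,0],"rot": [0,0,0]},
])

```text
time: 18.9
tool_pos: [0.565, -0.0122, 0.2308]
orientation: [0.002, 0.742, 0.671, 0.002]
contact_force: [-0.1, 0.8, -4.7]
grip_width: 0.114
grasp_force: 34.9
```

```bash
python3 go.py .567 -.3375 .228
python3 - <<'E'
from h import *
w,_=r.read_camera("scene");cv2.imwrite("pics/l.png",cv2.resize(w[110:290,130:370,::-1],(800,600)))
E
```

```text
pos [ 0.565  -0.0122  0.2308] yawY -5.76 units [-16.17   1.73   0.16] t 18.9 j6 -0.13
```

View pics/l.png

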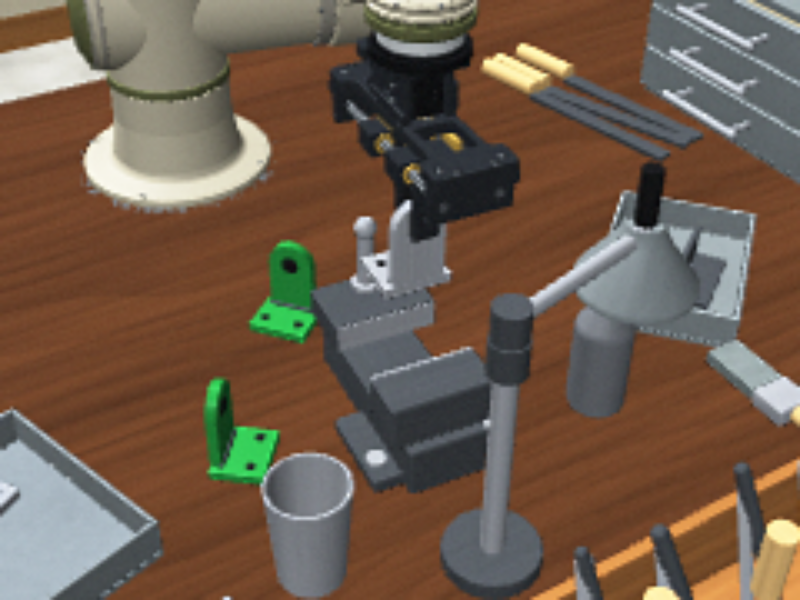

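The picture shows the bracket gripped and lifted clear at (415,250), the jaw open and the lamp head aside at (645,260).

Emit:
jog_arm([
  {"dp": [-0.5,0.05,0],"rot": [0,0,0]},
  {"dp": [-0.95,0.1,0],"rot": [0,0,0]},
  {"dp": [-1,0.1,0],"rot": [0,0,0]},
  {"dp": [-1,0.1,0],"rot": [0,0,0]},
  {"dp": [-1,0.1,0],"rot": [0,0,0]},
  {"dp": [-1,0.1,0],"rot": [0,0,0]},
  {"dp": [-1,0.1,0],"rot": [0,0,0]},
  {"dp": [-1,0.1,0],"rot": [0,0,0]},
  {"dp": [-1,0.1,0],"rot": [0,0,0]},
  {"dp": [-1,0.1,0],"rot": [0,0,0]},
])

```text
time: 19.95
tool_pos: [0.5632, -0.2034, 0.2264]
orientation: [-0.001, 0.742, 0.67, -0.0]
contact_force: [0.1, -0.7, -4.7]
grip_width: 0.113
grasp_force: 34.9
```

Emit:
jog_arm([
  {"dp": [-1,0.1,0],"rot": [0,0,0]},
  {"dp": [-1,0.1,0],"rot": [0,0,0]},
  {"dp": [-1,0.1,0],"rot": [0,0,0]},
  {"dp": [-1,0.1,0],"rot": [0,0,0]},
  {"dp": [-1,0.15,0],"rot": [0,0,0]},
  {"dp": [-1,0.15,0],"rot": [0,0,0]},
  {"dp": [-0.7,0.1,0],"rot": [0,0,0]},
])

```text
time: 20.65
tool_pos: [0.566, -0.3391, 0.2273]
orientation: [-0.0, 0.742, 0.67, -0.0]
contact_force: [-0.4, 0.9, -5.3]
grip_width: 0.108
grasp_force: 34.9
```

Emit:
jog_arm([
  {"dp": [0,0,0],"rot": [0,0,-1]},
  {"dp": [0,0,0],"rot": [0,0,-1]},
  {"dp": [0,0,0],"rot": [0,0,-1]},
  {"dp": [0,0,0],"rot": [0,0,-1]},
  {"dp": [0,0,0],"rot": [0,0,-1]},
  {"dp": [0,0,0],"rot": [0,0,-0.7]},
  {"dp": [0,0,0],"rot": [0,0,0]},
  {"dp": [0,0,0],"rot": [0,0,0]},
])

```text
time: 21.45
tool_pos: [0.5662, -0.3374, 0.2275]
orientation: [-0.0, 0.595, 0.804, 0.0]
contact_force: [-0.0, 0.3, -3.7]
grip_width: 0.109
grasp_force: 34.9
```

```bash
python3 go.py .567 -.3375 .0627
```

```text
pos [ 0.5662 -0.3374  0.2275] yawY 16.95 units [-0.02  0.04  8.24] t 21.45 j6 -1.01
```

Emit:
jog_arm([
  {"dp": [0,0,1],"rot": [0,0,0]},
  {"dp": [0,0,1],"rot": [0,0,0]},
  {"dp": [0,0,1],"rot": [0,0,0]},
  {"dp": [0,0,1],"rot": [0,0,0]},
  {"dp": [0,0,1],"rot": [0,0,0]},
  {"dp": [0,0,0.9],"rot": [0,0,0]},
  {"dp": [0,0,0.7],"rot": [0,0,0]},
  {"dp": [0,0,0.4],"rot": [0,0,0]},
  {"dp": [0,0,0.2],"rot": [0,0,0]},
  {"dp": [0,0,0],"rot": [0,0,0]},
])

```text
time: 22.45
tool_pos: [0.5664, -0.337, 0.0838]
orientation: [0.0, 0.595, 0.804, 0.0]
contact_force: [1.0, 0.3, -6.2]
grip_width: 0.112
grasp_force: 34.9
```

```bash
python3 go.py .567 -.3375 .0627
python3 - <<'E'
from h import *
w,_=r.read_camera("scene");cv2.imwrite("pics/p.png",cv2.resize(w[170:320,60:260,::-1],(800,600)))
E
```

```text
pos [ 0.5664 -0.337   0.0838] yawY 17.02 units [-0.03  0.02  1.05] t 22.45 j6 -1.01
```

View pics/p.png

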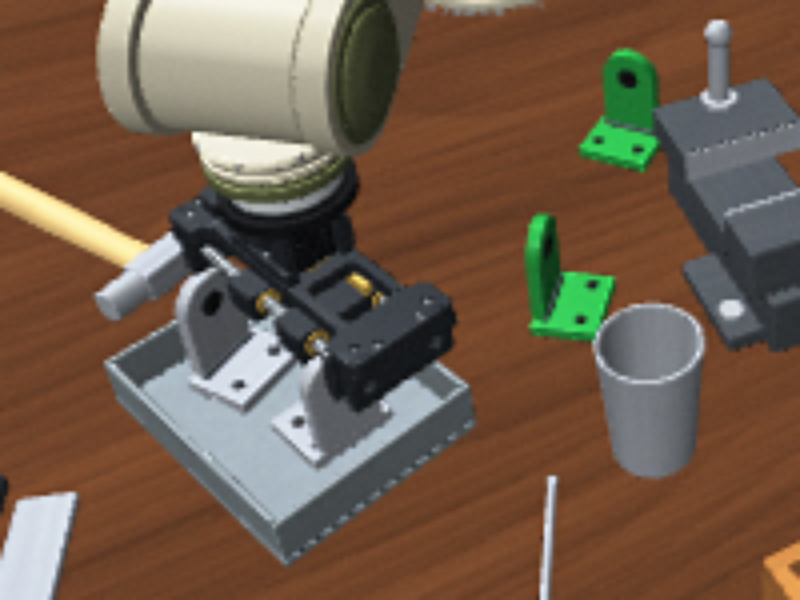

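The picture shows the bracket hovering at (330,410) over the free half, clear of the walls and of the done bracket at (225,340). Next is a slow lowering.

Emit:
jog_arm([
  {"dp": [0,0,0.4],"rot": [0,0,0]},
  {"dp": [0,0,0.25],"rot": [0,0,0]},
  {"dp": [0,0,0.15],"rot": [0,0,0]},
  {"dp": [0,0,0.1],"rot": [0,0,0]},
  {"dp": [0,0,0],"rot": [0,0,0]},
  {"dp": [0,0,0],"rot": [0,0,0]},
])

```text
time: 23.1
tool_pos: [0.5664, -0.337, 0.0659]
orientation: [0.0, 0.595, 0.804, -0.0]
contact_force: [-0.6, 0.2, -4.8]
grip_width: 0.11
grasp_force: 34.9
```

Emit:
jog_arm([
  {"dp": [0,0,0.05],"rot": [0,0,0]},
  {"dp": [0,0,0.05],"rot": [0,0,0]},
  {"dp": [0,0,0],"rot": [0,0,0]},
  {"dp": [0,0,0],"rot": [0,0,0]},
])

```text
time: 23.5
tool_pos: [0.5663, -0.3369, 0.0637]
orientation: [0.0, 0.595, 0.804, -0.0]
contact_force: [-0.4, -0.8, -5.2]
grip_width: 0.107
grasp_force: 34.9
```

Emit:
jog_arm([
  {"dp": [0,0,0.03],"rot": [0,0,0]},
  {"dp": [0,0,0.03],"rot": [0,0,0]},
  {"dp": [0,0,0],"rot": [0,0,0]},
  {"dp": [0,0,0],"rot": [0,0,0]},
])

```text
time: 23.9
tool_pos: [0.5664, -0.337, 0.0627]
orientation: [0.0, 0.595, 0.804, -0.0]
contact_force: [-1.0, 0.1, -3.5]
grip_width: 0.109
grasp_force: 34.9
```

Emit:
jog_arm([
  {"dp": [0,0,0.04],"rot": [0,0,0]},
  {"dp": [0,0,0],"rot": [0,0,0]},
  {"dp": [0,0,0],"rot": [0,0,0]},
])

```text
time: 24.2
tool_pos: [0.5665, -0.337, 0.0627]
orientation: [0.001, 0.595, 0.804, -0.0]
contact_force: [-2.6, 1.9, 5.8]
grip_width: 0.112
grasp_force: 34.9
```

Contact with the tray floor is felt (upward force, z stopped). Releasing.

Emit:
jog_arm([
  {"dp": [0,0,0],"rot": [0,0,0]},
  {"dp": [0,0,0],"rot": [0,0,0]},
  {"dp": [0,0,0],"rot": [0,0,0]},
  {"dp": [0,0,0],"rot": [0,0,0]},
  {"dp": [0,0,0],"rot": [0,0,0]},
  {"dp": [0,0,0],"rot": [0,0,0]},
], grip=-0.2)

```text
time: 24.8
tool_pos: [0.5663, -0.3369, 0.0617]
orientation: [0.0, 0.595, 0.804, -0.0]
contact_force: [-0.1, -0.8, 0.0]
grip_width: 0.597
grasp_force: 0.0
```

Emit:
jog_arm([
  {"dp": [0,0,-0.5],"rot": [0,0,0]},
  {"dp": [0,0,-1],"rot": [0,0,0]},
  {"dp": [0,0,-1],"rot": [0,0,0]},
  {"dp": [0,0,-1],"rot": [0,0,0]},
  {"dp": [0,0,-1],"rot": [0,0,0]},
  {"dp": [0,0,-1],"rot": [0,0,0]},
  {"dp": [0,0,-1],"rot": [0,0,0]},
  {"dp": [0,0,-1],"rot": [0,0,0]},
  {"dp": [0,0,-1],"rot": [0,0,0]},
  {"dp": [0,0,0],"rot": [0,0,0]},
])

```text
time: 25.8
tool_pos: [0.5669, -0.3374, 0.2353]
orientation: [0.003, 0.595, 0.804, -0.0]
contact_force: [-0.3, 0.5, -0.2]
grip_width: 0.603
grasp_force: 0.0
```

```bash
python3 - <<'E'
from h import *
w,_=r.read_camera("scene");cv2.imwrite("pics/f.png",cv2.resize(w[100:350,40:400,::-1],(800,556)))
E
python3 m2.py 4 .4525 .004
```

```text
handle T 0
ball T 50 [452.5   3.8] [18.4 18.2] 88.2 z 0.1674 0.1734
jawtops T 1269 [527.6  -3.9] [ 99.7 185.1] 83.9 z 0.0953 0.0989
web T 0
webtop T 0
head T 1144 [677.1 104.3] [128.5  98.7] 72.9 z 0.231 0.2596
handle S 53 [457.6   1.4] [13.1  8.9] 52.3 z 0.1304 0.1498
ball S 34 [455.8   2.5] [16.  13.9] 23.1 z 0.1661 0.1724
jawtops S 820 [527.6  -3.5] [100.1 189.6] 83.7 z 0.0962 0.099
web S 0
webtop S 0
head S 846 [705.3  97.2] [ 98.6 101.3] 45.1 z 0.2306 0.2599
```

View pics/f.png

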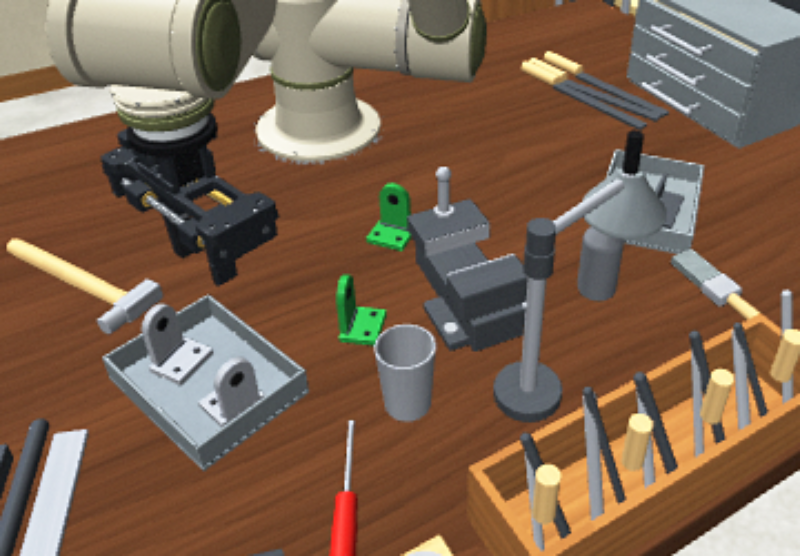

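The bracket stands on its foot in the tray at (233,390), beside the done one at (175,350). The jaw is fully open, the lamp head is aside at (627,205), and nothing else has moved.

```bash
python3 -c "
from bench import r
print(r.hand_in())"
```

```text
the job is handed in; nothing more can be done
None
```

The job is handed in at about 26 s of the 67 s allowed: the lamp is swung clear of the vise, the jaw is open to its 60 mm stop, and the bracket stands on its foot in the tray beside the other one.

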